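# Index the mouthpiece turntable and set its brake

## Robot

A 7-joint arm with a two-finger parallel gripper is mounted at the origin on the work surface. World frame = base frame: x ahead of the robot, y to its left, z up, the work surface at z = 0. Lengths are in m, angles in rad, forces in N, time in s.
With the tool pointing down it reaches from about 0.425 to 0.825 m from the base axis. Payload 3.6 kg.
Tool frame: the origin (TCP) lies between the finger pads; the fingertips stand 17 mm ahead of it and the grasp point (between the pads) lies 2 mm behind it; z points along the fingers, y is the direction in which the jaws open and shut (so a half turn about z gives the same grasp; the last joint's range is limited). The gripper opens to 85 mm and grips with 20 to 120 N. Pads are 22 mm wide; open, the fingers measure 114 mm over their backs; the gripper's body (76 mm by 85 mm) begins 54 mm behind the grasp point. The pads swing forward as they close: fully open they stand 13 mm farther back than shut.
Start: joints at [1.222, 0.615, -0.013, 1.423, 0.008, 1.103, -0.04], TCP at [0.206, -0.616, 0.212] pointing down, gripper open.
Joint ranges: [-3.12, 3.12], [-0.3, 2.06], [-1.34, 1.32], [0.26, 2.42], [-1.36, 4.5], [0.01, 1.98], [-2.84, 2.84]. Speed limits (rad/s): [2.79, 2.79, 3.14, 3.14, 3.14, 3.14, 3.14].

## Interface

Orientations are given as a unit quaternion [x, y, z, w].
In Python, from bench import env, optics gives the robot as it stands.
- The arm moves only by the tool step_arm, never from a script. Its argument "deltas" is one flat list of numbers, 7 for each row, row after row: the shift along the world's x, y, z in units of 30 mm (1.0 is 30 mm), then the turn, a rotation vector about the world's x, y, z in units of 6 degrees (1.0 is 6 degrees), then the finger opening in mm, from 0 to 85.4. In form: [x, y, z, wx, wy, wz, gripper, x, y, z, wx, wy, wz, gripper, ...]. A call has 1 to 20 rows; each row is the pose to reach, as a shift and turn from the pose commanded when the call began; what a row does not reach only later rows make up. A row lasts 1/12 s, in which the tool goes at most 41.7 mm and 7.16 degrees, less where a joint would pass 70% of its speed; a pose out of reach is approached as far as the arm can. A call with a gripper value outside its range is refused whole. The fingers move at their own pace and stop on an object; "force" is the grip in N (left out, the last holds). Time passes only in rows, so rows that repeat a pose let the fingers close. It gives the time, the measured TCP pose, the force and the opening at its end, in the units of the state.
- env.get_state(): the state, without advancing time (a new reading comes with each control period).
- optics.read_camera(name): name is "scene" or "top"; returns a dict with "frame" (480x640x3 uint8, red, green, blue), "mtx" (3x3 intrinsics, pixels), "D" ([k1, k2, p1, p2, k3] as OpenCV has them; the pictures are not rectified), "T" (4x4, takes a point from camera to world coordinates). Camera axes: x right, y down, z forward; pixel columns grow to the right and rows downward; lengths in m; the calibration is good to about 2 mm. A picture is of the moment at which its call begins. There is no depth.
- env.sign_off(): hands the job in, once; it reports no verdict.
The state is a dict: "time_s": time; "joint_positions": joint angles; "joint_vel": joint speeds; "tau": joint torques, N m; "position": TCP position; "tcp_rot": TCP orientation; "contact_force": force on the tool from outside, world axes, zero at the start; "wrist_torque": the same for the moment, N m; "finger_gap": finger opening in m.
Only numpy, scipy, OpenCV 4.12 (cv2) and the standard library are available. Lean on these libraries where they do the work, as an engineer would, in place of code of your own. Each camera call takes 0.05 s, during which the arm holds its last target.

## Task

With a fingertip, push the turntable round by its arms until the long arrow arm points squarely at the post with the T-shaped crossbar head; then push the brake lever all the way over to its stop. Push gently and do not grip or lift anything: the mouthpiece must stay standing in its seat on the hub, and the other things on the bench are to be left alone.

Things in the scene. Friction and masses are not known exactly. Their poses are not given: they have to be found in the camera images.
- base: grey cast base of the turntable, fixed to the bench: round foot 150 mm across, column 52 mm across up to 44 mm, and a low flat outrigger (44 mm wide, 14 mm high) running from the axis along the base's +y to the brake's boss (48 mm across, 36 mm high), whose axis is 200 mm from the turntable's. Origin on the turntable's vertical axis, on the bench; z up. The base's -x side faces roughly towards the robot.
- wheel (a joint): turning of the spoked wheel about its vertical axis, rad, growing anticlockwise seen from above; 0 when the arrow arm points along the base's -x. It turns either way, more than a full turn, needs about 2 N pushed at 80 mm radius and stays where it is left.
- hub (a point): point on the wheel's vertical axis, at mid height of its arms (59 mm above the bench). Turns with the wheel: its x axis points along the arrow arm, z up. The wheel is a 76 mm hub with four level bare-steel arms 90 degrees apart, each 10 mm wide and 14 mm tall (52 to 66 mm above the bench): one long arm ending in an arrow head 120 mm from the axis (head from about 91 to 122 mm, up to 43 mm wide), and three plain short ones ending 96 mm from the axis.
- arrow_tip (a point): tip of the long arrow arm, 120 mm from the axis, 59 mm above the bench
- post_bar_head (a point): bare steel post fixed to the bench on a 28 mm round foot, 10 mm stem, about 63 mm tall, standing about 150 to 180 mm from the turntable's axis (the three posts swap places); its head is a level crossbar 44 x 10 x 12 mm, so it looks like a T (any yaw). Point at the head's centre, above the stem, 57 mm above the bench.
- post_disc_head (a point): bare steel post fixed to the bench on a 28 mm round foot, 10 mm stem, about 63 mm tall, standing about 150 to 180 mm from the turntable's axis (the three posts swap places); its head is a round disc 26 mm across. Point at the head's centre.
- post_plain_head (a point): bare steel post fixed to the bench on a 28 mm round foot, 10 mm stem, about 63 mm tall, standing about 150 to 180 mm from the turntable's axis (the three posts swap places); it has no head, just the plain stem. Point on the stem near its top.
- brake (a joint): swing of the brake lever about its vertical axis, rad, growing clockwise seen from above: off near 0 (0 to 0.2 at the start), on at its stop at 1.22. Needs about 2 N pushed 55 mm from its axis and stays where it is left.
- brake_pivot (a point): on the brake lever's vertical axis, at the lever's mid height, 46 mm above the bench. The lever is a dark steel bar 12 mm wide and 14 mm tall (39 to 53 mm above the bench) that reaches 84 mm from this axis, with a round 32 mm boss; it points outwards, away from the turntable. Off, it leans towards the robot's side (the base's -x); on, towards the far side (+x). To set it push on its robot-facing flank.
- brake_tip (a point): end of the brake lever, 84 mm from its axis, 46 mm above the bench
- mouthpiece_mid (a point): middle of a loose brass mouthpiece (27 mm wide at the rim, 64 mm tall, about 80 g) that stands rim down in a seat 8 mm deep on top of the wheel's hub, on its axis; its foot is at 67 mm and its top at 131 mm above the bench. z along its axis, up.
- spare_mouthpiece: bystander: brass horn mouthpiece, 27 mm wide, 64 mm tall, standing rim down on the bench, loose, not needed. Origin at the middle, on the underside.
- oil_bottle: bystander: small clear oil bottle, 30 mm wide, 80 mm tall, loose, not needed. Origin at the middle, on the underside.
- flux_jar: bystander: amber jar with metal lid, 52 mm wide, 45 mm tall, loose, not needed. Origin at the middle, on the underside.
- valve_cap: bystander: brass valve cap, 30 mm wide, 18 mm tall, loose, not needed. Origin at the middle, on the underside.
- screwdriver: bystander: screwdriver lying down, 200 mm long, loose, not needed. Origin at the middle, on the underside.
- mallet: bystander: mallet with a wooden handle, lying down, 260 mm long, loose, not needed. Origin at the middle, on the underside.
- tuning_slide: bystander: U-shaped brass tube lying flat, about 110 by 56 mm, 16 mm thick, loose, not needed. Origin at the middle, on the underside.
Mind the look-alikes: they are no part of the job. What is shaped like the part that bears post_bar_head but brown is not meant. What is shaped like the part that bears mouthpiece_mid but orange is not meant.

How it is judged:
On the way, in this order (a step that is already met when the one before it is completed fails the run):
1. the arrow points at the crossbar post and the wheel is still, with the brake still off (y of post_bar_head in the frame of hub between -0.016 and 0.016 m and x of post_bar_head in the frame of hub above 0.05 m and velocity of joint wheel between -0.05 and 0.05 rad/s and value of joint brake below 0.9 rad), for 0.2 s.
2. the brake lever is pushed over to its stop, the arrow still on the post (y of post_bar_head in the frame of hub between -0.016 and 0.016 m and x of post_bar_head in the frame of hub above 0.05 m and value of joint brake above 1.1 rad), for 0.2 s.
At the end, for the whole second after the job is handed in: The arrow arm's prolonged centre line passes within 16 mm of the centre of the crossbar head (about 5.5 degrees); wheel at rest (under 0.05 rad/s); brake lever within 0.12 rad of its stop; mouthpiece standing in its seat (within 12 mm of the axis, tilt under 0.2 rad) (all of step 2 and velocity of joint wheel between -0.05 and 0.05 rad/s and horizontal distance between mouthpiece_mid and hub below 0.012 m and angle between mouthpiece_mid's own z axis and vertical below 0.2 rad and z of mouthpiece_mid in the frame of hub below 0.046 m); the robot touches nothing.
It fails at once if another loose thing on the bench is moved more than 40 mm or lifted 30 mm (distance of any of spare_mouthpiece, oil_bottle, flux_jar, valve_cap, screwdriver, mallet, tuning_slide from where it was at the start of the episode above 0.04 m or height (world z) of any of spare_mouthpiece, oil_bottle, flux_jar, valve_cap, screwdriver, mallet, tuning_slide above 0.03 m).
It fails at once if the mouthpiece is lifted, tipped or knocked out of its seat on the hub (not (horizontal distance between mouthpiece_mid and hub below 0.012 m and angle between mouthpiece_mid's own z axis and vertical below 0.2 rad and z of mouthpiece_mid in the frame of hub below 0.046 m)).
It fails at once if the turntable or its brake is gripped or pushed with more than 35 N (contact force between the fingers and base above 35 N).
It also fails if it takes over 64 s, if anything falls off the work surface, if the arm or the gripper's body presses on something with over 40 N, if the wrist force passes 120 N, or if a joint passes its speed limit or range.

## Working session

There is one attempt and no reset: what is moved stays moved. The work goes in short steps, Python scripts to look and compute and a tool call to move; the robot and the scene stay as the last step left them, time stands still between calls to the robot, and variables do not carry over. Pictures are saved under pics/ and viewed, and the job is handed in when it is done.

Besides the shell and the picture viewer there is one more tool, called after "Request:" by a JSON object that holds its "name" and its "arguments", one argument or row to a line. step_arm: Moves the arm, as the interface text tells. Its arguments: {"type":"object","properties":{"deltas":{"type":"array","items":{"type":"number"}},"force":{"type":"number"}},"required":["deltas"]}

```bash
ls; mkdir -p pics
python3 - <<'E'
from bench import env, optics
import cv2
for n in ("scene","top"):
    c=optics.read_camera(n); cv2.imwrite(f"pics/{n}0.png",c["frame"][:,:,::-1]); print(n,c["mtx"].tolist(),c["D"],c["T"].round(4).tolist())
print(env.get_state())
E
```

```text
pics
scene [[567.3328577945083, 0.0, 318.080947772744], [0.0, 567.3328577945083, 247.54686122935178], [0.0, 0.0, 1.0]] [-0.03497818  0.          0.          0.          0.        ] [[0.5033, 0.5126, -0.6957, 1.4004], [0.8641, -0.2974, 0.406, -0.4753], [0.0012, -0.8055, -0.5927, 0.7593], [0.0, 0.0, 0.0, 1.0]]
top [[572.5823816076362, 0.0, 329.86945842025614], [0.0, 572.5823816076362, 239.76986862165023], [0.0, 0.0, 1.0]] [-0.11648176  0.          0.          0.          0.        ] [[-0.023, -0.9945, 0.1026, 0.4715], [-0.9993, 0.0259, 0.0267, -0.038], [-0.0292, -0.1019, -0.9944, 1.4218], [0.0, 0.0, 0.0, 1.0]]
{'time_s': 0.1, 'joint_positions': array([ 1.22150669,  0.61584837, -0.01262776,  1.4248054 ,  0.00810124,
        1.10342161, -0.04040852]), 'joint_vel': array([-3.51582088e-04, -2.30591803e-03, -7.21457894e-04, -2.99248068e-03,
        3.81862880e-06,  5.78819842e-04,  7.48101673e-04]), 'tau': array([ 1.65469693e-03, -4.70380533e+01,  2.60460880e-01, -1.71569002e+01,
        1.00875288e-02,  5.94594399e-03, -2.95634536e-06]), 'position': array([ 0.20595842, -0.61569229,  0.21051513]), 'tcp_rot': array([ 9.86997974e-01,  1.60728095e-01, -2.09045241e-04, -1.19822568e-03]), 'contact_force': array([ 0.35189068, -0.13457304, -0.45384456]), 'wrist_torque': array([-0.047371  ,  0.05875125,  0.00336034]), 'finger_gap': 0.08532022467310117}
```

View pics/scene0.png

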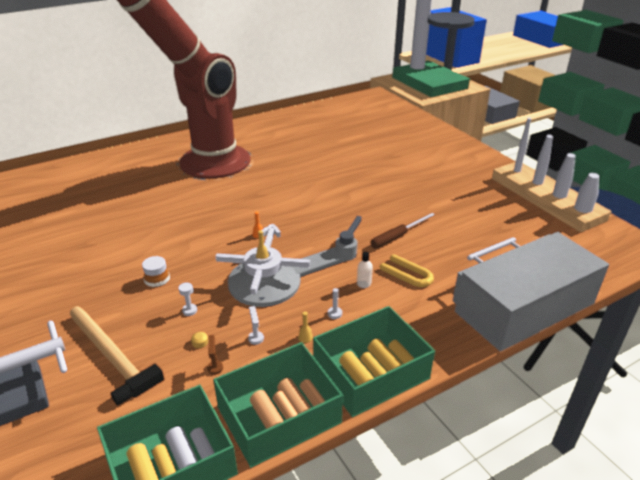

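View pics/top0.png

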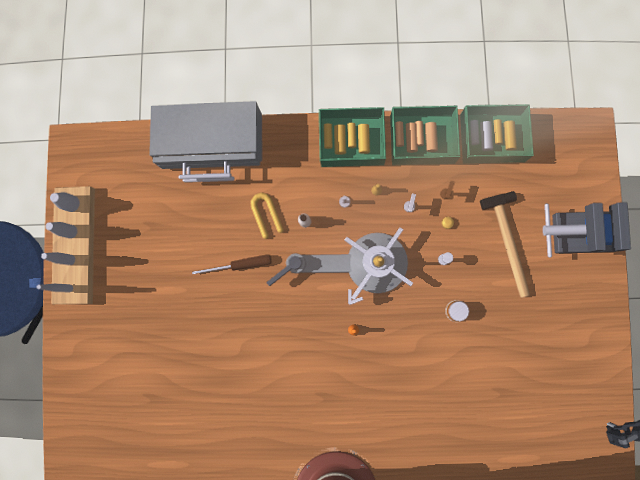

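The top view shows the wheel at about (378,262), the brake at (293,263), and three steel posts at (346,201), (411,203) and (446,258). The brown look-alike is at (447,194). I'll enlarge the views to tell the posts apart.

Run:
```python
import cv2, numpy as np
t=cv2.imread("pics/top0.png"); s=cv2.imread("pics/scene0.png")
cv2.imwrite("pics/topc.png",cv2.resize(t[170:345,250:480],None,fx=3.4,fy=3.4,interpolation=cv2.INTER_CUBIC))
cv2.imwrite("pics/scenec.png",cv2.resize(s[200:380,160:380],None,fx=3.3,fy=3.3,interpolation=cv2.INTER_CUBIC))
```

```text
(no output)
```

View pics/topc.png

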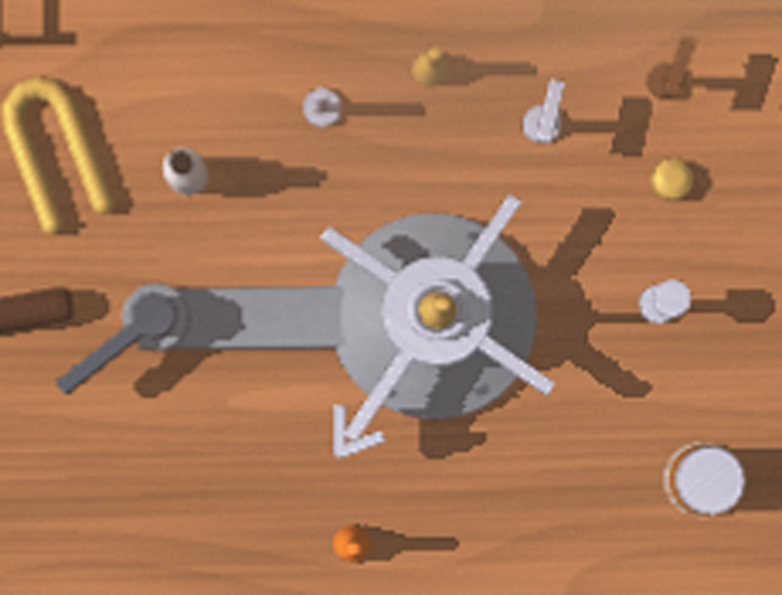

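View pics/scenec.png

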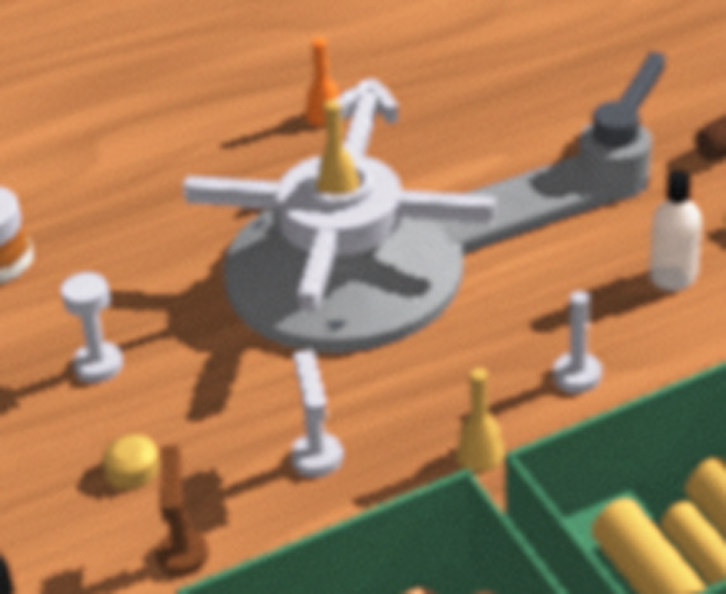

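The crossbar post is the steel one at top (412,200): it has a bar head and throws a T-shaped shadow. (446,258) is the disc post, (346,201) is the plain one, and (447,194) is brown, so it isn't meant. Next I'll turn these pixels into positions.

```bash
cat > h.py <<'E'
import cv2, numpy as np
from bench import env, optics
def ray(c,uv,z):
    p=cv2.undistortPoints(np.array([[uv]],float),c["mtx"],c["D"])[0,0]
    d=c["T"][:3,:3]@[p[0],p[1],1]; o=c["T"][:3,3]
    return o+d*(z-o[2])/d[2]
def crop(c,x0,y0,x1,y1,f,name):
    cv2.imwrite(name,cv2.resize(c["frame"][y0:y1,x0:x1,::-1],None,fx=f,fy=f,interpolation=cv2.INTER_CUBIC))
E
python3 - <<'E'
from h import *
c=optics.read_camera("top")
f=lambda u,v:(250+u/3.4-.35,170+v/3.4-.35)
P={}
for n,u,v,z in [("hub",437,311,.066),("tip",340,455,.066),("opp",514,201,.066),("armL",326,234,.066),("armR",550,387,.066),("bar1",556,83,.063),("bar2",546,135,.063),("barc",551,109,.063),("disc",670,298,.063),("plain",322,104,.063),("pivot",153,313,.053),("btip",64,386,.053),("orange",350,530,.064),("jar",708,480,.045),("bottle",180,165,.08),("sp",430,60,.06),("cap",673,178,.018),("screwR",90,302,.01)]:
    P[n]=ray(c,f(u,v),z); print(n,P[n].round(4))
a=lambda d:np.degrees(np.arctan2(d[1],d[0]))
b=P["pivot"]-P["hub"];print("brake dist",np.linalg.norm(b[:2]),a(b))
h=(P["armL"]+P["armR"])/2; print(h)
for n in("tip","opp","armL","armR","barc","disc","plain"): d=P[n]-P["hub"];print(n,a(d),np.hypot(*d[:2]))
d=P["btip"]-P["pivot"];print("brake",a(d),np.hypot(*d[:2]))
print("line",a(P["tip"]-P["opp"]))
# scene hub check
E
```

```text
hub [ 0.5576 -0.1148  0.066 ]
tip [ 0.4594 -0.0446  0.066 ]
opp [ 0.6334 -0.1711  0.066 ]
armL [ 0.6135 -0.0389  0.066 ]
armR [ 0.5027 -0.1916  0.066 ]
bar1 [ 0.7169 -0.2042  0.063 ]
bar2 [ 0.68   -0.1957  0.063 ]
barc [ 0.6984 -0.2     0.063 ]
disc [ 0.5626 -0.2782  0.063 ]
plain [ 0.7063 -0.0384  0.063 ]
pivot [0.562  0.0846 0.053 ]
btip [0.512  0.1485 0.053 ]
orange [ 0.4075 -0.0502  0.064 ]
jar [ 0.4349 -0.3031  0.045 ]
bottle [0.6631 0.0616 0.08  ]
sp [ 0.7364 -0.1159  0.06  ]
cap [ 0.6529 -0.2922  0.018 ]
screwR [0.574  0.1344 0.01  ]
brake dist 0.19944808958176038 88.73085431556467
[ 0.55814532 -0.11523643  0.066     ]
tip 144.47017952452822 0.12070331797716553
opp -36.647023387295924 0.09440256027345686
armL 53.61880351144257 0.09430103212534396
armR -125.5352837706281 0.09440270603104041
barc -31.172429353140085 0.16456006086282451
disc -88.23967949928654 0.1634876958986112
plain 27.17682465277432 0.16714168183913145
brake 128.08334332048244 0.08114846834879295
line 143.9798797822184
```

Request:
{"name": "step_arm", "arguments": {
  "deltas": [0.3, 0.5, 0, 0, 0, 0, 0, 0.8, 1.4, 0, 0, 0, 0, 0, 1.4, 2.4, 0, 0, 0, 0, 0, 2.0, 3.4, 0, 0, 0, 0, 0, 2.6, 4.4, 0, 0, 0, 0, 0, 3.2, 5.5, 0, 0, 0, 0, 0, 3.8, 6.5, 0, 0, 0, 0, 0, 4.4, 7.5, 0, 0, 0, 0, 0, 5.0, 8.5, 0, 0, 0, 0, 0, 5.6, 9.6, 0, 0, 0, 0, 0, 6.2, 10.6, 0, 0, 0, 0, 0, 6.8, 11.6, 0, 0, 0, 0, 0, 7.4, 12.6, 0, 0, 0, 0, 0, 8.0, 13.6, 0, 0, 0, 0, 0, 8.6, 14.7, 0, 0, 0, 0, 0, 9.2, 15.7, 0, 0, 0, 0, 0, 9.8, 16.7, 0, 0, 0, 0, 0, 10.4, 17.7, 0, 0, 0, 0, 0, 10.9, 18.6, 0, 0, 0, 0, 0, 11.2, 19.1, 0, 0, 0, 0, 0],
  "force": 20
}}

```text
time_s: 1.82
position: [0.5436, -0.0383, 0.2114]
tcp_rot: [0.987, 0.164, 0.001, -0.001]
contact_force: [-0.2, 0.9, 0.4]
finger_gap: 0.0003
```

Request:
{"name": "step_arm", "arguments": {
  "deltas": [0.13, 0.23, 0, 0, 0, 0, 0, 0.13, 0.23, 0, 0, 0, 0, 0, 0.13, 0.23, 0, 0, 0, 0, 0]
}}

```text
time_s: 2.07
position: [0.5454, -0.0378, 0.2112]
tcp_rot: [0.987, 0.16, -0.001, 0.0]
contact_force: [-0.5, -0.2, -0.4]
finger_gap: -0.0002
```

Run:
```python
from h import *
s=env.get_state();print(s)
c=optics.read_camera("top");crop(c,230,160,500,360,2.9,"pics/t1.png")
c=optics.read_camera("scene");crop(c,140,100,400,360,2.3,"pics/s1.png")
```

```text
{'time_s': 2.0667, 'joint_positions': array([ 0.10765749,  0.45701988, -0.11785052,  1.72336093,  0.06452809,
        0.96630345, -1.28387032]), 'joint_vel': array([ 0.02540348, -0.0090649 ,  0.02258355,  0.01056229,  0.00244766,
        0.00129245, -0.00046808]), 'tau': array([-1.29766546e+00, -3.82245862e+01, -1.42172869e+00, -1.59509969e+01,
       -9.30135045e-02, -4.00788453e-02, -9.70368739e-03]), 'position': array([ 0.54541598, -0.03777262,  0.21123838]), 'tcp_rot': array([ 9.87075098e-01,  1.60255863e-01, -7.68397554e-04,  4.68497215e-04]), 'contact_force': array([-0.49526811, -0.22727634, -0.43743031]), 'wrist_torque': array([-0.03416181,  0.01088236, -0.04458519]), 'finger_gap': -0.00015962519198273485}
```

View pics/t1.png

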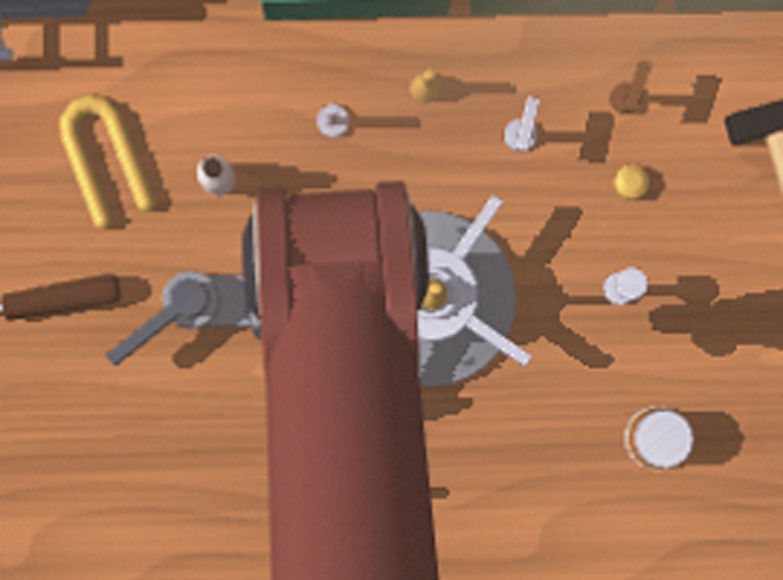

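View pics/s1.png

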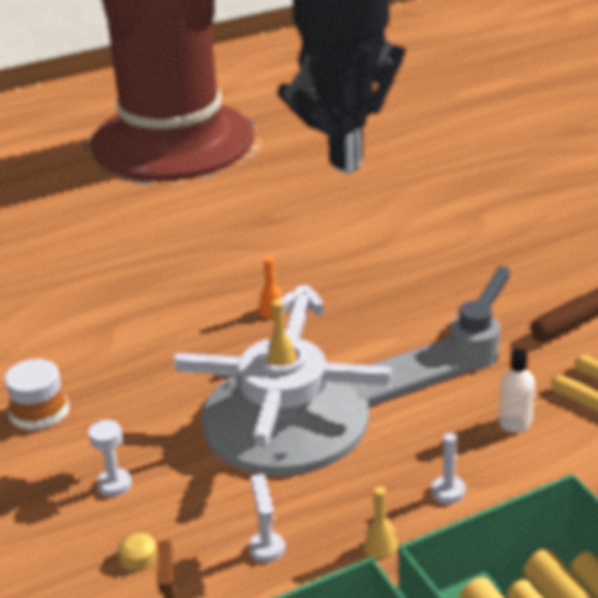

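The gripper is above the gap between the side arm and the arrow arm. I'll turn it 30° to keep the knuckles clear of the mouthpiece, then lower it.

Request:
{"name": "step_arm", "arguments": {
  "deltas": [0, 0, 0, 0, 0, 1, 0, 0, 0, 0, 0, 0, 2, 0, 0, 0, 0, 0, 0, 3, 0, 0, 0, 0, 0, 0, 4, 0, 0, 0, 0, 0, 0, 5, 0, 0, 0, -0.8, 0, 0, 5, 0, 0, 0, -1.6, 0, 0, 5, 0, 0, 0, -2.4, 0, 0, 5, 0, 0, 0, -3.2, 0, 0, 5, 0, 0, 0, -4.0, 0, 0, 5, 0, 0, 0, -4.5, 0, 0, 5, 0, 0, 0, -4.8, 0, 0, 5, 0, 0, 0, -4.8, 0, 0, 5, 0]
}}

```text
time_s: 3.25
position: [0.5443, -0.0383, 0.0659]
tcp_rot: [0.912, 0.41, -0.002, -0.0]
contact_force: [-0.4, 0.6, 0.7]
finger_gap: 0.0001
```

Run:
```python
from h import *
s=env.get_state();print(s["joint_positions"].round(3),s["position"])
c=optics.read_camera("scene");crop(c,140,100,400,360,2.3,"pics/s2.png")
```

```text
[ 0.163  0.654 -0.206  1.874  0.211  0.639 -0.899] [ 0.54434135 -0.03827523  0.06592338]
```

View pics/s2.png

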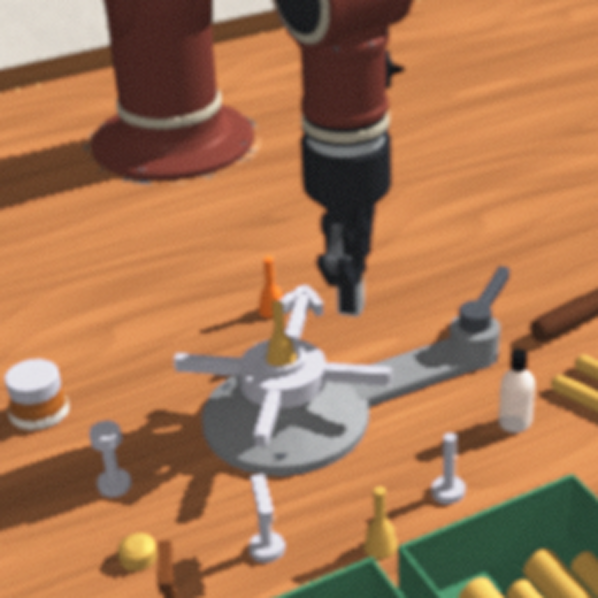

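```bash
cat > arc.py <<'E'
import numpy as np,sys
# a0,a1,n,r,r0 ; relative to commanded start at angle a0
def arc(c,p0,a0,a1,n,r,yawk):
    out=[]
    for k in range(1,n+1):
        a=np.radians(a0+(a1-a0)*k/n)
        p=np.array(c)+r*np.array([np.cos(a),np.sin(a)])
        d=(p-p0)/.03
        out+=[round(float(d[0]),2),round(float(d[1]),2),0,0,0,round(yawk*(a1-a0)*k/n/6,2),0]
    print(p.round(4),out)
    return p
if __name__=="__main__":
    H=[.558,-.115]; p=np.array([.5444,-.0380])
    for a0,a1 in((100,50),(50,-20),(-20,-88)):
        p=arc(H,p,a0,a1,20,.078,.5)
E
python3 arc.py
```

```text
[ 0.6081 -0.0552] [0.11, 0.01, 0, 0, 0, -0.21, 0, 0.23, 0.02, 0, 0, 0, -0.42, 0, 0.34, 0.03, 0, 0, 0, -0.62, 0, 0.45, 0.03, 0, 0, 0, -0.83, 0, 0.57, 0.03, 0, 0, 0, -1.04, 0, 0.68, 0.02, 0, 0, 0, -1.25, 0, 0.79, 0.01, 0, 0, 0, -1.46, 0, 0.9, -0.01, 0, 0, 0, -1.67, 0, 1.02, -0.03, 0, 0, 0, -1.88, 0, 1.13, -0.06, 0, 0, 0, -2.08, 0, 1.24, -0.09, 0, 0, 0, -2.29, 0, 1.34, -0.12, 0, 0, 0, -2.5, 0, 1.45, -0.16, 0, 0, 0, -2.71, 0, 1.55, -0.21, 0, 0, 0, -2.92, 0, 1.65, -0.26, 0, 0, 0, -3.12, 0, 1.75, -0.32, 0, 0, 0, -3.33, 0, 1.85, -0.37, 0, 0, 0, -3.54, 0, 1.94, -0.44, 0, 0, 0, -3.75, 0, 2.04, -0.5, 0, 0, 0, -3.96, 0, 2.12, -0.57, 0, 0, 0, -4.17, 0]
[ 0.6313 -0.1417] [0.12, -0.11, 0, 0, 0, -0.29, 0, 0.23, -0.22, 0, 0, 0, -0.58, 0, 0.33, -0.34, 0, 0, 0, -0.88, 0, 0.43, -0.46, 0, 0, 0, -1.17, 0, 0.52, -0.59, 0, 0, 0, -1.46, 0, 0.6, -0.73, 0, 0, 0, -1.75, 0, 0.68, -0.87, 0, 0, 0, -2.04, 0, 0.74, -1.02, 0, 0, 0, -2.33, 0, 0.79, -1.17, 0, 0, 0, -2.62, 0, 0.84, -1.32, 0, 0, 0, -2.92, 0, 0.88, -1.47, 0, 0, 0, -3.21, 0, 0.9, -1.63, 0, 0, 0, -3.5, 0, 0.92, -1.79, 0, 0, 0, -3.79, 0, 0.93, -1.95, 0, 0, 
[... 174 characters left out ...]
.77, -2.88, 0, 0, 0, -5.83, 0]
[ 0.5607 -0.193 ] [-0.06, -0.14, 0, 0, 0, -0.28, 0, -0.12, -0.28, 0, 0, 0, -0.57, 0, -0.2, -0.42, 0, 0, 0, -0.85, 0, -0.28, -0.55, 0, 0, 0, -1.13, 0, -0.37, -0.68, 0, 0, 0, -1.42, 0, -0.46, -0.8, 0, 0, 0, -1.7, 0, -0.57, -0.91, 0, 0, 0, -1.98, 0, -0.68, -1.02, 0, 0, 0, -2.27, 0, -0.79, -1.12, 0, 0, 0, -2.55, 0, -0.91, -1.21, 0, 0, 0, -2.83, 0, -1.04, -1.3, 0, 0, 0, -3.12, 0, -1.17, -1.38, 0, 0, 0, -3.4, 0, -1.31, -1.45, 0, 0, 0, -3.68, 0, -1.45, -1.51, 0, 0, 0, -3.97, 0, -1.6, -1.57, 0, 0, 0, -4.25, 0, -1.74, -1.61, 0, 0, 0, -4.53, 0, -1.89, -1.65, 0, 0, 0, -4.82, 0, -2.05, -1.68, 0, 0, 0, -5.1, 0, -2.2, -1.7, 0, 0, 0, -5.38, 0, -2.35, -1.71, 0, 0, 0, -5.67, 0]
```

Request:
{"name": "step_arm", "arguments": {
  "deltas": [0.11, 0.01, 0, 0, 0, -0.2, 0, 0.23, 0.02, 0, 0, 0, -0.4, 0, 0.34, 0.03, 0, 0, 0, -0.6, 0, 0.45, 0.03, 0, 0, 0, -0.8, 0, 0.57, 0.03, 0, 0, 0, -1.0, 0, 0.68, 0.02, 0, 0, 0, -1.25, 0, 0.79, 0.01, 0, 0, 0, -1.45, 0, 0.9, -0.01, 0, 0, 0, -1.65, 0, 1.02, -0.03, 0, 0, 0, -1.9, 0, 1.13, -0.06, 0, 0, 0, -2.1, 0, 1.24, -0.09, 0, 0, 0, -2.3, 0, 1.34, -0.12, 0, 0, 0, -2.5, 0, 1.45, -0.16, 0, 0, 0, -2.7, 0, 1.55, -0.21, 0, 0, 0, -2.9, 0, 1.65, -0.26, 0, 0, 0, -3.1, 0, 1.75, -0.32, 0, 0, 0, -3.35, 0, 1.85, -0.37, 0, 0, 0, -3.55, 0, 1.94, -0.44, 0, 0, 0, -3.75, 0, 2.04, -0.5, 0, 0, 0, -3.95, 0, 2.12, -0.57, 0, 0, 0, -4.15, 0]
}}

```text
time_s: 4.97
position: [0.6101, -0.0538, 0.0676]
tcp_rot: [0.979, 0.203, 0.0, -0.0]
contact_force: [0.5, -0.4, -0.2]
finger_gap: -0.0
```

Run:
```python
from h import *
s=env.get_state();print(s["joint_positions"].round(3),s["position"],s["contact_force"])
c=optics.read_camera("scene");crop(c,140,100,400,360,2.3,"pics/s3.png")
c=optics.read_camera("top");crop(c,230,160,500,360,2.9,"pics/t3.png")
```

```text
[ 0.105  0.721 -0.087  1.686  0.085  0.739 -1.185] [ 0.61005231 -0.05376209  0.06759144] [ 0.45999168 -0.36408198 -0.20028801]
```

View pics/s3.png

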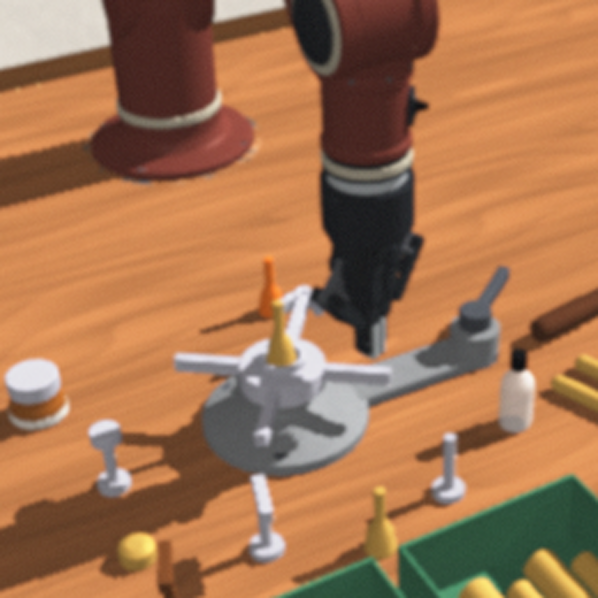

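View pics/t3.png

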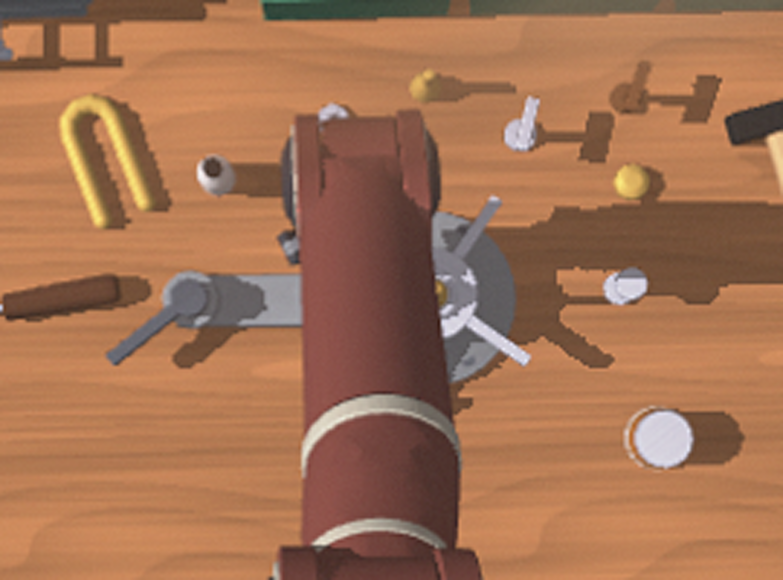

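Run:
```python
from h import *
c=optics.read_camera("scene")
T=np.linalg.inv(c["T"]);
def pr(p):
    q=cv2.projectPoints(np.array([p],float),cv2.Rodrigues(T[:3,:3])[0],T[:3,3],c["mtx"],c["D"])[0][0,0]; return q.round(1),((q-[140,100])*2.3).round(0)
for n,p in dict(tip=[.610,-.054,.0506],tcp=[.610,-.054,.0676],armL=[.6135,-.0389,.066],hub=[.558,-.115,.066],arrow=[.4594,-.0446,.066],armR=[.5027,-.1916,.066],opp=[.6334,-.1711,.066],bar=[.698,-.2,.063],mp=[.558,-.115,.131],btip=[.512,.1485,.053]).items(): print(n,*pr(p))
```

```text
tip [300.9 267.6] [370. 386.]
tcp [300.7 260.9] [370. 370.]
armL [308.2 260.2] [387. 368.]
hub [261.8 257.2] [280. 362.]
arrow [271.3 223.7] [302. 285.]
armR [215.9 254.4] [175. 355.]
opp [252.3 287.2] [258. 431.]
bar [252.9 314.1] [260. 492.]
mp [259.9 230.6] [276. 300.]
btip [358.1 215.9] [502. 266.]
```

Run:
```python
from h import *
c=optics.read_camera("scene")
T=np.linalg.inv(c["T"]);
def pr(p):
    q=cv2.projectPoints(np.array([p],float),cv2.Rodrigues(T[:3,:3])[0],T[:3,3],c["mtx"],c["D"])[0][0,0]; return ((q-[140,100])*2.3).round(0)
for n,P in dict(s1=[.5454,-.0378,.2112],s2=[.5443,-.0383,.0659],s3=[.610,-.054,.0676]).items():
  for d in(.017,0,-.017): print(n,d,pr(np.array(P)-[0,0,d]))
crop(c,255,200,355,300,6,"pics/s4.png")
```

```text
s1 0.017 [347. 206.]
s1 0 [347. 188.]
s1 -0.017 [346. 171.]
s2 0.017 [350. 343.]
s2 0 [350. 328.]
s2 -0.017 [350. 313.]
s3 0.017 [370. 386.]
s3 0 [370. 370.]
s3 -0.017 [369. 354.]
```

View pics/s4.png

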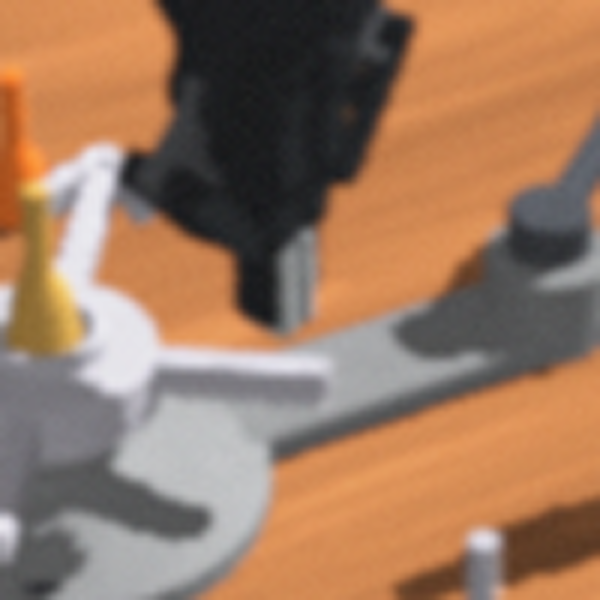

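The wheel hasn't moved. In the scene view the fingertip sits about 17 mm above the reported TCP instead of 17 mm below it, at crop (375,355) against a predicted (370,386), so it passed over the side arm. I'll back off and lower carefully, checking against pictures.

Request:
{"name": "step_arm", "arguments": {
  "deltas": [-0.3, 0.2, 0, 0, 0, 0.6, 0, -0.6, 0.35, 0, 0, 0, 1.2, 0, -0.9, 0.5, 0, 0, 0, 1.8, 0, -1.2, 0.6, 0, 0, 0, 2.4, 0, -1.45, 0.67, 0, 0, 0, 2.9, 0, -1.45, 0.67, -0.2, 0, 0, 2.9, 0, -1.45, 0.67, -0.45, 0, 0, 2.9, 0, -1.45, 0.67, -0.7, 0, 0, 2.9, 0, -1.45, 0.67, -0.7, 0, 0, 2.9, 0]
}}

```text
time_s: 5.92
position: [0.5653, -0.0338, 0.0445]
tcp_rot: [0.937, 0.35, -0.002, -0.001]
contact_force: [-0.8, 0.1, -0.1]
finger_gap: -0.0005
```

```bash
cat > v.py <<'E'
from h import *
import sys
s=env.get_state();print(s["time_s"],s["joint_positions"].round(3),s["position"].round(4),s["contact_force"].round(1))
c=optics.read_camera("scene")
T=np.linalg.inv(c["T"])
x0,y0=int(sys.argv[2]),int(sys.argv[3])
crop(c,x0,y0,x0+130,y0+110,5,f"pics/{sys.argv[1]}.png")
for d in(.017,0,-.017):
    q=cv2.projectPoints((s["position"]-[0,0,d])[None],cv2.Rodrigues(T[:3,:3])[0],T[:3,3],c["mtx"],c["D"])[0][0,0]; print(d,((q-[x0,y0])*5).round(0))
E
python3 v.py s5 225 190
```

```text
5.9167 [ 0.123  0.706 -0.16   1.831  0.179  0.622 -1.003] [ 0.5653 -0.0338  0.0445] [-0.8  0.1 -0.1]
0.017 [371. 359.]
0 [371. 327.]
-0.017 [370. 294.]
```

View pics/s5.png

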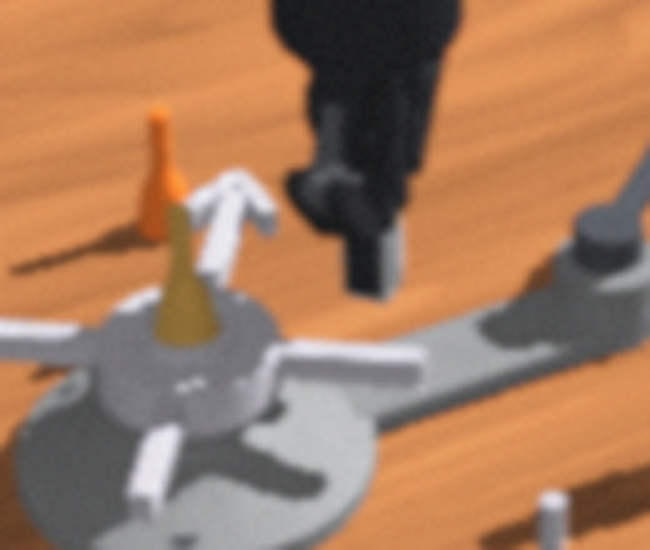

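Again the tip is at (372,297), about 16 mm above the reported TCP. I'll lower it 11 mm more and push gently.

Request:
{"name": "step_arm", "arguments": {
  "deltas": [0, 0, -0.2, 0, 0, 0, 0, 0, 0, -0.35, 0, 0, 0, 0, 0.13, -0.01, -0.35, 0, 0, -0.2, 0, 0.26, -0.03, -0.35, 0, 0, -0.4, 0, 0.38, -0.05, -0.35, 0, 0, -0.6, 0, 0.5, -0.08, -0.35, 0, 0, -0.8, 0, 0.62, -0.12, -0.35, 0, 0, -1.0, 0, 0.74, -0.16, -0.35, 0, 0, -1.2, 0, 0.85, -0.2, -0.35, 0, 0, -1.4, 0, 0.97, -0.26, -0.35, 0, 0, -1.6, 0, 1.08, -0.32, -0.35, 0, 0, -1.8, 0, 1.18, -0.38, -0.35, 0, 0, -2.0, 0]
}}

```text
time_s: 6.97
position: [0.6011, -0.0453, 0.0359]
tcp_rot: [0.968, 0.249, -0.001, -0.0]
contact_force: [-1.9, 0.2, 0.5]
finger_gap: -0.0001
```

```bash
python3 v.py s6 225 190
```

```text
6.9667 [ 0.102  0.755 -0.103  1.732  0.115  0.662 -1.132] [ 0.6011 -0.0453  0.0359] [-1.9  0.2  0.5]
0.017 [389. 430.]
0 [388. 398.]
-0.017 [388. 365.]
```

View pics/s6.png

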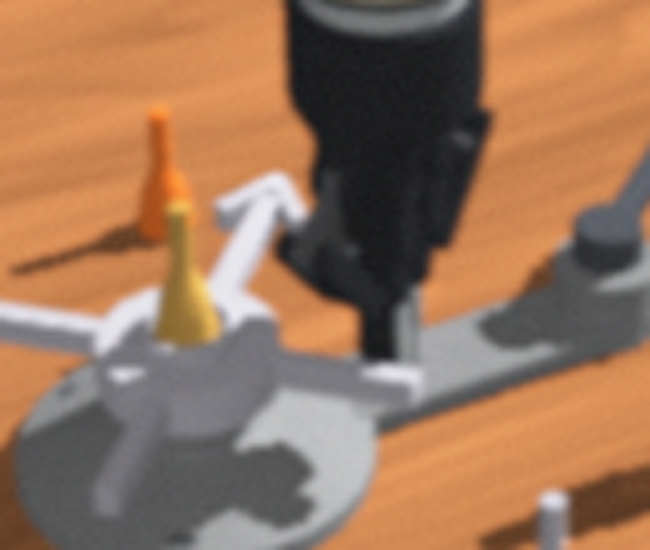

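The finger (at about (395,365)) now touches the side arm, and the wheel has turned roughly 15°. I'll carry on along the arc.

Run:
```python
from arc import *
H=[.558,-.115]; p=np.array([.6011,-.0453])
p=arc(H,p,58,-14,20,.079,.5)
p=arc(H,p,-14,-84,20,.079,.5)
```

```text
[ 0.6347 -0.1341] [0.1, -0.18, 0, 0, 0, -0.3, 0, 0.23, -0.28, 0, 0, 0, -0.6, 0, 0.35, -0.39, 0, 0, 0, -0.9, 0, 0.47, -0.51, 0, 0, 0, -1.2, 0, 0.58, -0.63, 0, 0, 0, -1.5, 0, 0.68, -0.76, 0, 0, 0, -1.8, 0, 0.78, -0.9, 0, 0, 0, -2.1, 0, 0.86, -1.04, 0, 0, 0, -2.4, 0, 0.94, -1.19, 0, 0, 0, -2.7, 0, 1.0, -1.34, 0, 0, 0, -3.0, 0, 1.06, -1.49, 0, 0, 0, -3.3, 0, 1.11, -1.65, 0, 0, 0, -3.6, 0, 1.15, -1.81, 0, 0, 0, -3.9, 0, 1.17, -1.98, 0, 0, 0, -4.2, 0, 1.19, -2.14, 0, 0, 0, -4.5, 0, 1.2, -2.3, 0, 0, 0, -4.8, 0, 1.19, -2.47, 0, 0, 0, -5.1, 0, 1.18, -2.64, 0, 0, 0, -5.4, 0, 1.15, -2.8, 0, 0, 0, -5.7, 0, 1.12, -2.96, 0, 0, 0, -6.0, 0]
[ 0.5663 -0.1936] [-0.04, -0.15, 0, 0, 0, -0.29, 0, -0.1, -0.31, 0, 0, 0, -0.58, 0, -0.16, -0.45, 0, 0, 0, -0.88, 0, -0.23, -0.6, 0, 0, 0, -1.17, 0, -0.31, -0.74, 0, 0, 0, -1.46, 0, -0.4, -0.87, 0, 0, 0, -1.75, 0, -0.49, -1.0, 0, 0, 0, -2.04, 0, -0.6, -1.12, 0, 0, 0, -2.33, 0, -0.71, -1.24, 0, 0, 0, -2.62, 0, -0.83, -1.35, 0, 0, 0, -2.92, 0, -0.95, -1.45, 0, 0, 0, -3.21, 0, -1.08, -1.55, 0, 0, 0, -3.5, 0, -1.22, -1.63, 0, 0, 0, -3.79, 0, -1.36, -1.71, 0, 0, 0, -4.08, 0, -1.51, -1.78, 0, 0, 0, -4.38, 0, -1.65, -1.84, 0, 0, 0, -4.67, 0, -1.81, -1.89, 0, 0, 0, -4.96, 0, -1.96, -1.93, 0, 0, 0, -5.25, 0, -2.12, -1.96, 0, 0, 0, -5.54, 0, -2.28, -1.98, 0, 0, 0, -5.83, 0]
```

Request:
{"name": "step_arm", "arguments": {
  "deltas": [0.1, -0.18, 0, 0, 0, -0.3, 0, 0.23, -0.28, 0, 0, 0, -0.6, 0, 0.35, -0.39, 0, 0, 0, -0.9, 0, 0.47, -0.51, 0, 0, 0, -1.2, 0, 0.58, -0.63, 0, 0, 0, -1.5, 0, 0.68, -0.76, 0, 0, 0, -1.8, 0, 0.78, -0.9, 0, 0, 0, -2.1, 0, 0.86, -1.04, 0, 0, 0, -2.4, 0, 0.94, -1.19, 0, 0, 0, -2.7, 0, 1.0, -1.34, 0, 0, 0, -3.0, 0, 1.06, -1.49, 0, 0, 0, -3.3, 0, 1.11, -1.65, 0, 0, 0, -3.6, 0, 1.15, -1.81, 0, 0, 0, -3.9, 0, 1.17, -1.98, 0, 0, 0, -4.2, 0, 1.19, -2.14, 0, 0, 0, -4.5, 0, 1.2, -2.3, 0, 0, 0, -4.8, 0, 1.19, -2.47, 0, 0, 0, -5.1, 0, 1.18, -2.64, 0, 0, 0, -5.4, 0, 1.15, -2.8, 0, 0, 0, -5.7, 0, 1.12, -2.96, 0, 0, 0, -6.0, 0]
}}

```text
time_s: 8.68
position: [0.6354, -0.1341, 0.0362]
tcp_rot: [0.998, -0.063, 0.0, -0.0]
contact_force: [-1.1, 3.0, 0.2]
finger_gap: -0.0003
```

```bash
python3 v.py s7 205 190
```

```text
8.6833 [ 0.142  0.808  0.056  1.594 -0.06   0.741 -1.47 ] [ 0.6354 -0.1341  0.0362] [-1.1  3.   0.2]
0.017 [333. 550.]
0 [331. 517.]
-0.017 [328. 483.]
```

View pics/s7.png

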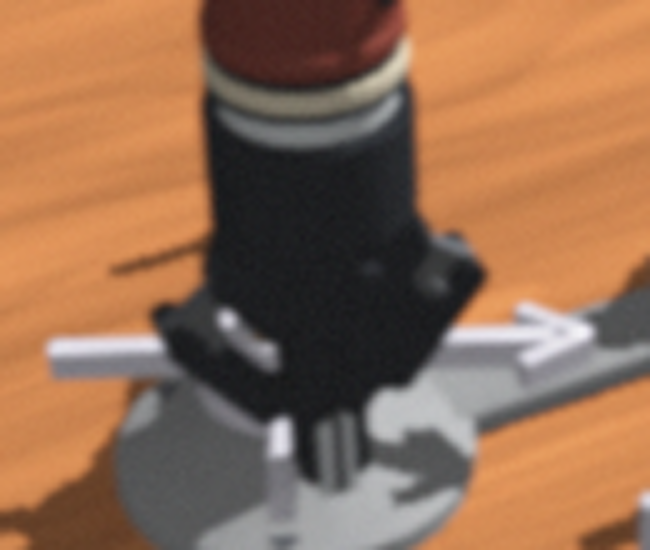

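Request:
{"name": "step_arm", "arguments": {
  "deltas": [-0.04, -0.15, 0, 0, 0, -0.3, 0, -0.1, -0.31, 0, 0, 0, -0.6, 0, -0.16, -0.45, 0, 0, 0, -0.9, 0, -0.23, -0.6, 0, 0, 0, -1.2, 0, -0.31, -0.74, 0, 0, 0, -1.45, 0, -0.4, -0.87, 0, 0, 0, -1.75, 0, -0.49, -1.0, 0, 0, 0, -2.05, 0, -0.6, -1.12, 0, 0, 0, -2.35, 0, -0.71, -1.24, 0, 0, 0, -2.6, 0, -0.83, -1.35, 0, 0, 0, -2.9, 0, -0.95, -1.45, 0, 0, 0, -3.2, 0, -1.08, -1.55, 0, 0, 0, -3.5, 0, -1.22, -1.63, 0, 0, 0, -3.8, 0, -1.36, -1.71, 0, 0, 0, -4.1, 0, -1.51, -1.78, 0, 0, 0, -4.4, 0, -1.65, -1.84, 0, 0, 0, -4.65, 0, -1.81, -1.89, 0, 0, 0, -4.95, 0, -1.96, -1.93, 0, 0, 0, -5.25, 0, -2.12, -1.96, 0, 0, 0, -5.55, 0, -2.28, -1.98, 0, 0, 0, -5.85, 0]
}}

```text
time_s: 10.4
position: [0.5665, -0.1934, 0.0362]
tcp_rot: [0.933, -0.361, 0.0, 0.0]
contact_force: [1.6, 0.8, 0.0]
finger_gap: 0.0
```

```bash
python3 v.py s8 195 200
python3 - <<'E'
from h import *
c=optics.read_camera("top");crop(c,320,180,480,300,5,"pics/t8.png")
E
```

```text
10.4 [ 0.167  0.757  0.206  1.753 -0.233  0.655 -1.805] [ 0.5665 -0.1934  0.0362] [1.6 0.8 0. ]
0.017 [173. 450.]
0 [169. 417.]
-0.017 [165. 384.]
```

View pics/s8.png

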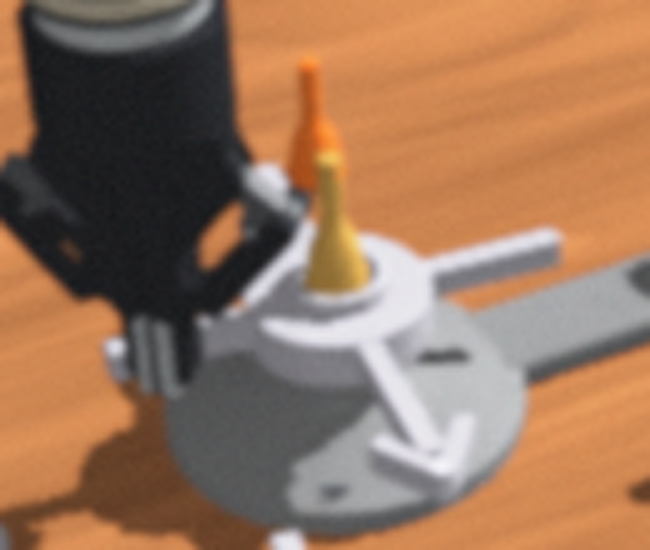

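View pics/t8.png

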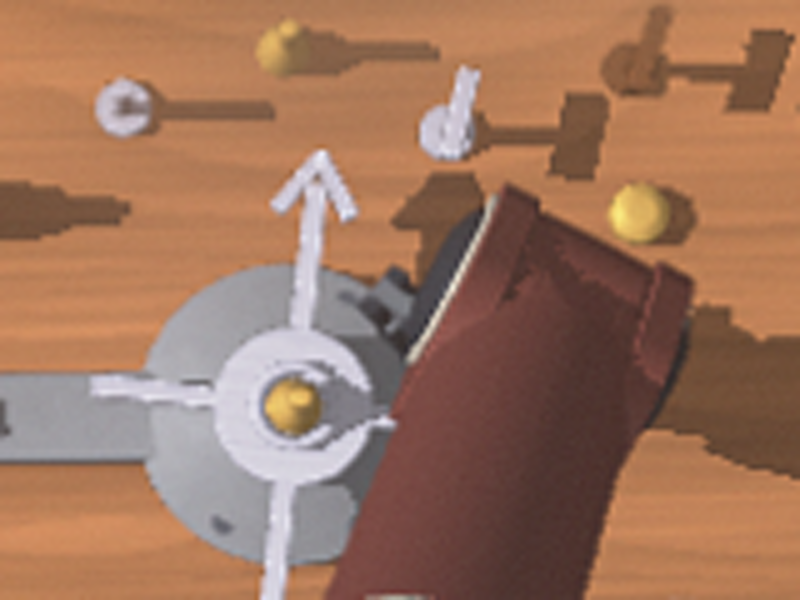

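The arrow now points almost straight ahead, with its tip at top crop (320,153) and the hub at (293,405). I'll measure what is left to turn.

```bash
cat > m.py <<'E'
from h import *
c=optics.read_camera("top")
def ang(tip,opp,bar,x0,y0,f):
    g=lambda p,z:ray(c,((p[0]+.5)/f+x0-.5,(p[1]+.5)/f+y0-.5),z)
    t=g(tip,.066);o=g(opp,.066);b=g(bar,.063);h=np.array([.558,-.115,0])
    a=lambda d:np.degrees(np.arctan2(d[1],d[0]))
    print("tip",t.round(4),"axis line",a(t-o),"from hub",a(t-h),"bar",b.round(4),a(b-h))
    u=(t-o)[:2]/np.hypot(*(t-o)[:2]); d=(b-o)[:2]; print("miss",u[0]*d[1]-u[1]*d[0])
E
python3 - <<'E'
from m import *
ang((320,153),(293,405),(461,110),320,180,5)
ang((320,153),(273,597),(461,110),320,180,5)
E
```

```text
tip [ 0.6791 -0.1316  0.066 ] axis line -7.920710712307415 from hub -7.807270167727726 bar [ 0.6987 -0.2002  0.063 ] -31.2005502552734
miss -0.06523919068923405
tip [ 0.6791 -0.1316  0.066 ] axis line -7.8093911032782595 from hub -7.807270167727726 bar [ 0.6987 -0.2002  0.063 ] -31.2005502552734
miss -0.06529506103313076
```

Run:
```python
from arc import *
arc([.558,-.115],np.array([.5665,-.1934]),-83.8,-105.3,12,.079,1)
```

```text
[ 0.5372 -0.1912] [-0.08, -0.01, 0, 0, 0, -0.3, 0, -0.16, -0.02, 0, 0, 0, -0.6, 0, -0.25, -0.02, 0, 0, 0, -0.9, 0, -0.33, -0.02, 0, 0, 0, -1.19, 0, -0.41, -0.02, 0, 0, 0, -1.49, 0, -0.49, -0.01, 0, 0, 0, -1.79, 0, -0.57, -0.0, 0, 0, 0, -2.09, 0, -0.66, 0.01, 0, 0, 0, -2.39, 0, -0.74, 0.02, 0, 0, 0, -2.69, 0, -0.82, 0.03, 0, 0, 0, -2.99, 0, -0.9, 0.05, 0, 0, 0, -3.28, 0, -0.98, 0.07, 0, 0, 0, -3.58, 0]
```

Request:
{"name": "step_arm", "arguments": {
  "deltas": [-0.08, -0.01, 0, 0, 0, -0.3, 0, -0.16, -0.02, 0, 0, 0, -0.6, 0, -0.25, -0.02, 0, 0, 0, -0.9, 0, -0.33, -0.02, 0, 0, 0, -1.2, 0, -0.41, -0.02, 0, 0, 0, -1.5, 0, -0.49, -0.01, 0, 0, 0, -1.8, 0, -0.57, 0, 0, 0, 0, -2.1, 0, -0.66, 0.01, 0, 0, 0, -2.4, 0, -0.74, 0.02, 0, 0, 0, -2.7, 0, -0.82, 0.03, 0, 0, 0, -3.0, 0, -0.9, 0.05, 0, 0, 0, -3.3, 0, -0.98, 0.07, 0, 0, 0, -3.6, 0, -0.98, 0.07, 0, 0, 0, -3.6, 0]
}}

```text
time_s: 11.63
position: [0.5365, -0.1908, 0.0361]
tcp_rot: [0.849, -0.529, -0.001, 0.0]
contact_force: [1.3, -1.3, 0.1]
finger_gap: 0.0002
```

```bash
python3 v.py s9 195 200
python3 - <<'E'
from h import *
c=optics.read_camera("top");crop(c,320,180,480,300,5,"pics/t9.png")
E
```

```text
11.6333 [ 0.114  0.737  0.303  1.838 -0.352  0.62  -2.053] [ 0.5365 -0.1908  0.0361] [ 1.3 -1.3  0.1]
0.017 [150. 406.]
0 [146. 374.]
-0.017 [142. 341.]
```

View pics/t9.png

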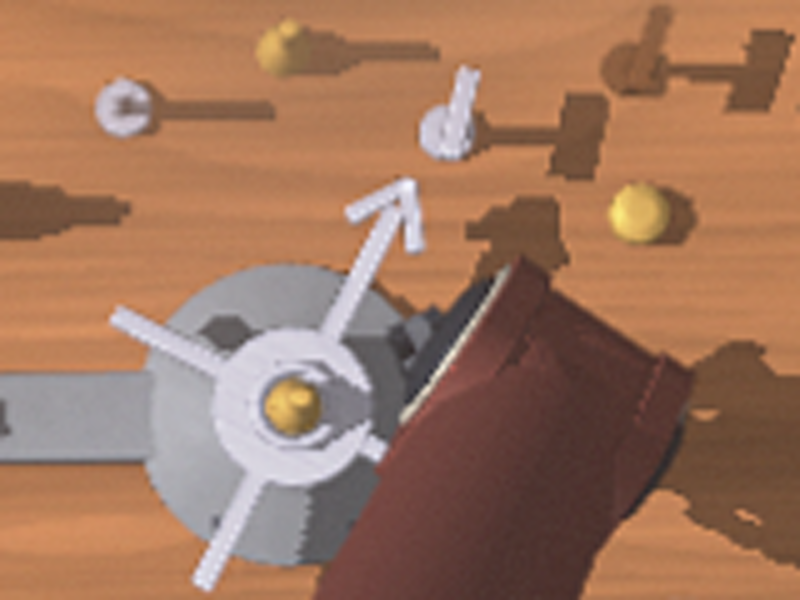

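View pics/s9.png

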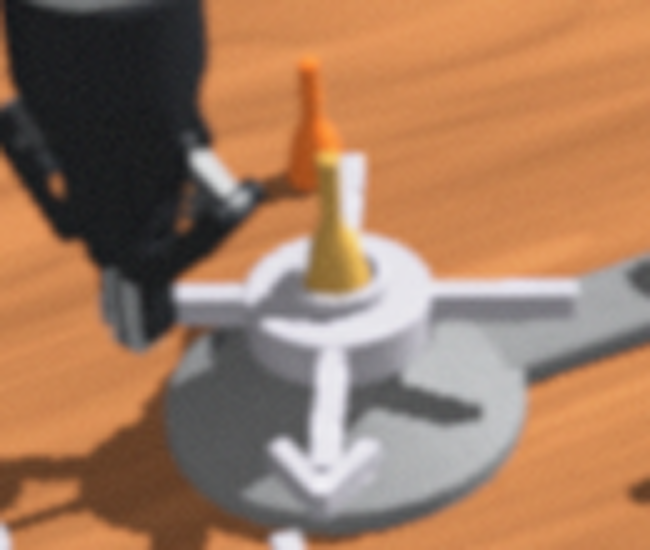

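Run:
```python
from m import *
ang((410,181),(202,585),(461,110),320,180,5)
from arc import arc
arc([.558,-.115],np.array([.5365,-.1908]),-105.8,-110.3,4,.079,1)
```

```text
tip [ 0.6645 -0.1741  0.066 ] axis line -28.91128623538388 from hub -29.040560002772402 bar [ 0.6987 -0.2002  0.063 ] -31.2005502552734
miss -0.006294386445902508
[ 0.5306 -0.1891] [-0.05, 0.01, 0, 0, 0, -0.19, 0, -0.1, 0.02, 0, 0, 0, -0.38, 0, -0.15, 0.04, 0, 0, 0, -0.56, 0, -0.2, 0.06, 0, 0, 0, -0.75, 0]
```

The line misses the head by 6 mm, which is already inside the tolerance. I'll nudge about 2° more, back off, and rise.

Request:
{"name": "step_arm", "arguments": {
  "deltas": [-0.05, 0.01, 0, 0, 0, -0.2, 0, -0.09, 0.02, 0, 0, 0, -0.35, 0, -0.09, 0.02, 0, 0, 0, -0.35, 0, -0.09, 0.02, 0, 0, 0, -0.35, 0, 0.2, -0.05, 0, 0, 0, -0.35, 0, 0.6, -0.15, 0, 0, 0, -0.35, 0, 0.8, -0.2, 0, 0, 0, -0.35, 0, 0.8, -0.2, 0.6, 0, 0, 0, 0, 0.8, -0.2, 1.4, 0, 0, 0.5, 0, 0.8, -0.2, 2.4, 0, 0, 1.5, 0, 0.8, -0.2, 3.4, 0, 0, 2.5, 0, 0.8, -0.2, 4.4, 0, 0, 3.5, 0, 0.8, -0.2, 5.0, 0, 0, 4.5, 0, 0.8, -0.2, 5.0, 0, 0, 5.0, 0]
}}

```text
time_s: 12.95
position: [0.5635, -0.1983, 0.191]
tcp_rot: [0.958, -0.288, 0.004, 0.0]
contact_force: [-0.4, -0.1, -0.5]
finger_gap: 0.0
```

```bash
python3 v.py s10 195 200
python3 - <<'E'
from h import *
c=optics.read_camera("top");crop(c,320,180,480,300,5,"pics/t10.png")
E
```

```text
12.95 [ 0.155  0.555  0.235  1.625 -0.15   0.97  -1.715] [ 0.5635 -0.1983  0.191 ] [-0.4 -0.1 -0.5]
0.017 [119. 129.]
0 [114.  90.]
-0.017 [109.  51.]
```

View pics/t10.png

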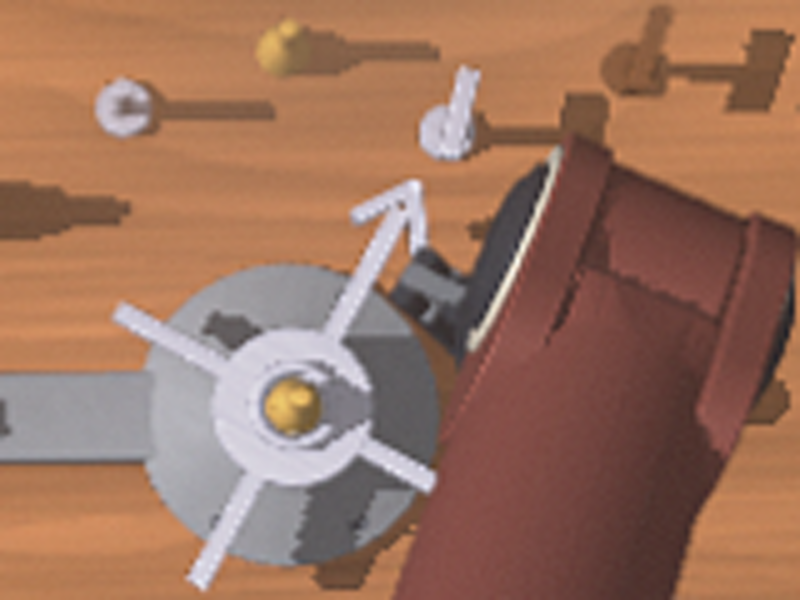

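View pics/s10.png

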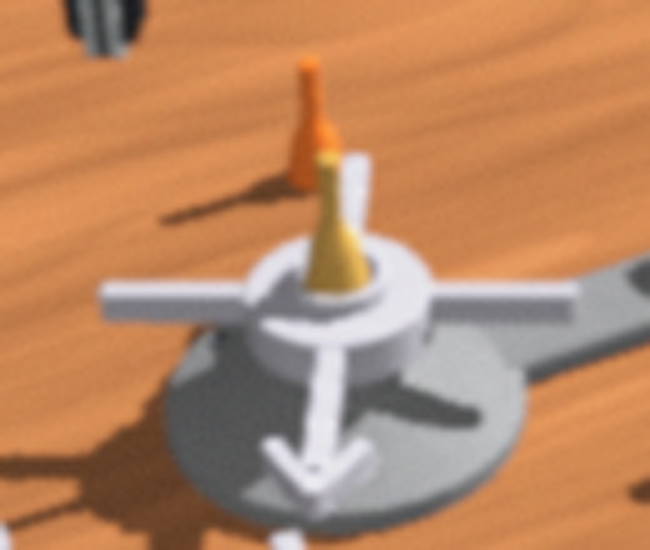

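Run:
```python
from m import *
ang((418,182),(198,583),(461,110),320,180,5)
print("foot",ray(c,(320+446/5-.4,180+133/5-.4),.004))
t=cv2.imread("pics/scene0.png"); cv2.imwrite("pics/bar.png",cv2.resize(t[300:350,225:285],None,fx=12,fy=12,interpolation=cv2.INTER_CUBIC))
crop(c,250,220,350,300,8,"pics/brk.png")
```

```text
tip [ 0.6639 -0.1779  0.066 ] axis line -30.41347183769111 from hub -30.71853647166824 bar [ 0.6987 -0.2002  0.063 ] -31.2005502552734
miss -0.0016032485168174099
foot [ 0.69707637 -0.19926612  0.004     ]
```

View pics/bar.png

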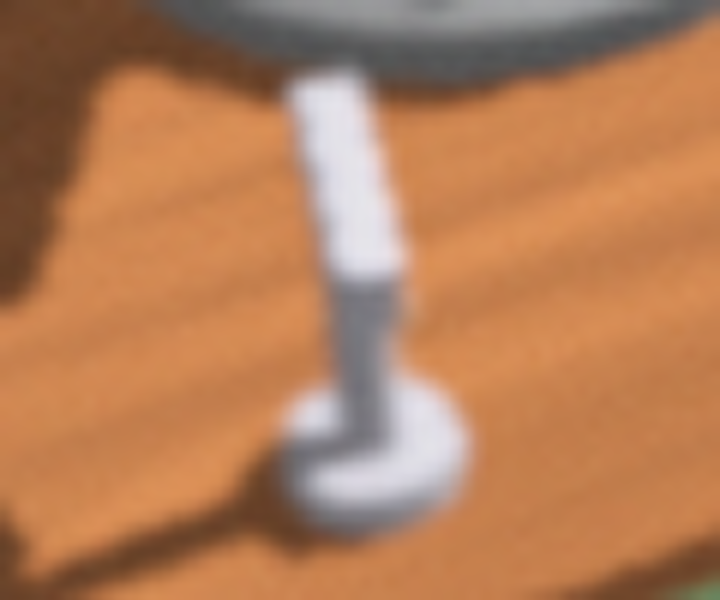

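View pics/brk.png

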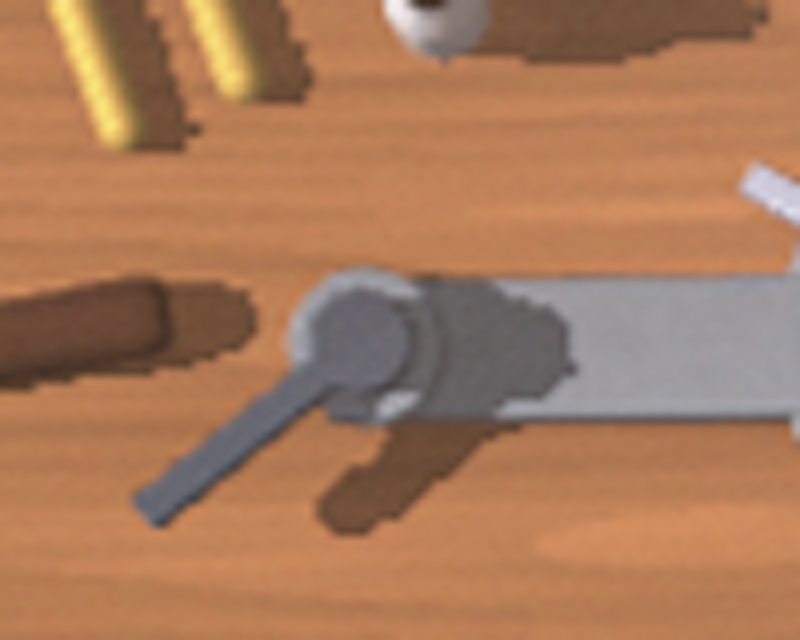

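The arrow line passes about 1.6 mm from the head centre, and the post's foot at (0.697,-0.199) agrees with the bar. In the brake crop the pivot is at (360,340) and the lever tip at (150,508). I'll move above the lever's robot-facing side.

Request:
{"name": "step_arm", "arguments": {
  "deltas": [-0.1, 0.4, 0, 0, 0, 0, 0, -0.3, 1.2, 0, 0, 0, 0, 0, -0.5, 2.2, 0, 0, 0, 0, 0, -0.7, 3.2, 0, 0, 0, 0, 0, -0.9, 4.2, 0, 0, 0, 0, 0, -1.1, 5.2, 0, 0, 0, 0, 0, -1.35, 6.2, 0, 0, 0, 0, 0, -1.6, 7.2, 0, 0, 0, 0, 0, -1.8, 8.2, 0, 0, 0, 0, 0, -2.0, 9.2, 0, 0, 0, 0, 0, -2.15, 9.8, 0, 0, 0, 0, 0, -2.2, 10.0, 0, 0, 0, 0, 0, -2.2, 10.0, -1.0, 0, 0, 0, 0, -2.2, 10.0, -2.0, 0, 0, 0, 0, -2.2, 10.0, -3.0, 0, 0, 0, 0, -2.2, 10.0, -3.8, 0, 0, 0, 0, -2.2, 10.0, -4.5, 0, 0, 0, 0, -2.2, 10.0, -5.0, 0, 0, 0, 0, -2.2, 10.0, -5.0, 0, 0, 0, 0]
}}

```text
time_s: 14.68
position: [0.4923, 0.1014, 0.0328]
tcp_rot: [0.957, -0.291, -0.003, 0.002]
contact_force: [0.4, -0.2, -0.1]
finger_gap: 0.0001
```

```bash
python3 v.py s11 270 160
```

```text
14.6833 [-0.347  0.664  0.151  2.017 -0.199  0.482 -2.211] [0.4923 0.1014 0.0328] [ 0.4 -0.2 -0.1]
0.017 [328. 355.]
0 [329. 324.]
-0.017 [330. 293.]
```

View pics/s11.png

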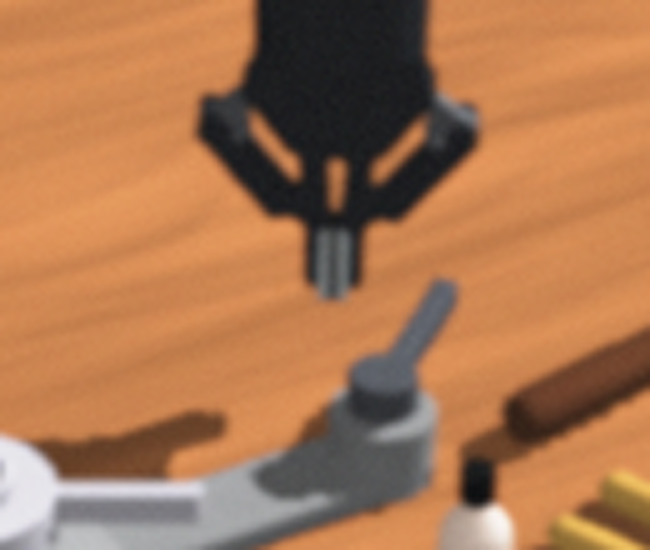

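Run:
```python
from arc import *
p=arc([.562,.0846],np.array([.4923,.1014]),166,102,16,.068,0)
```

```text
[0.5479 0.1511] [0.17, 0.14, 0, 0, 0, 0.0, 0, 0.22, 0.29, 0, 0, 0, 0.0, 0, 0.29, 0.43, 0, 0, 0, 0.0, 0, 0.36, 0.57, 0, 0, 0, 0.0, 0, 0.44, 0.71, 0, 0, 0, 0.0, 0, 0.54, 0.84, 0, 0, 0, 0.0, 0, 0.64, 0.96, 0, 0, 0, 0.0, 0, 0.75, 1.07, 0, 0, 0, 0.0, 0, 0.87, 1.18, 0, 0, 0, 0.0, 0, 0.99, 1.27, 0, 0, 0, 0.0, 0, 1.12, 1.36, 0, 0, 0, 0.0, 0, 1.26, 1.44, 0, 0, 0, 0.0, 0, 1.4, 1.51, 0, 0, 0, 0.0, 0, 1.55, 1.57, 0, 0, 0, 0.0, 0, 1.7, 1.62, 0, 0, 0, 0.0, 0, 1.85, 1.66, 0, 0, 0, 0.0, 0]
```

Request:
{"name": "step_arm", "arguments": {
  "deltas": [0, 0, -0.12, 0, 0, 0, 0, 0.05, 0.05, -0.25, 0, 0, 0, 0, 0.17, 0.14, -0.25, 0, 0, 0, 0, 0.22, 0.29, -0.25, 0, 0, 0, 0, 0.29, 0.43, -0.25, 0, 0, 0, 0, 0.36, 0.57, -0.25, 0, 0, 0, 0, 0.44, 0.71, -0.25, 0, 0, 0, 0, 0.54, 0.84, -0.25, 0, 0, 0, 0, 0.64, 0.96, -0.25, 0, 0, 0, 0, 0.75, 1.07, -0.25, 0, 0, 0, 0, 0.87, 1.18, -0.25, 0, 0, 0, 0, 1.0, 1.27, -0.25, 0, 0, 0, 0, 1.12, 1.36, -0.25, 0, 0, 0, 0, 1.26, 1.44, -0.25, 0, 0, 0, 0, 1.4, 1.51, -0.25, 0, 0, 0, 0, 1.55, 1.57, -0.25, 0, 0, 0, 0, 1.7, 1.62, -0.25, 0, 0, 0, 0, 1.85, 1.66, -0.25, 0, 0, 0, 0]
}}

```text
time_s: 16.23
position: [0.5512, 0.1533, 0.0285]
tcp_rot: [0.957, -0.29, -0.0, -0.0]
contact_force: [-1.2, -1.1, -0.2]
finger_gap: 0.0003
```

```bash
python3 v.py s12 270 160
```

```text
16.2333 [-0.415  0.738  0.169  1.833 -0.206  0.588 -2.276] [0.5512 0.1533 0.0285] [-1.2 -1.1 -0.2]
0.017 [493. 394.]
0 [495. 363.]
-0.017 [497. 332.]
```

View pics/s12.png

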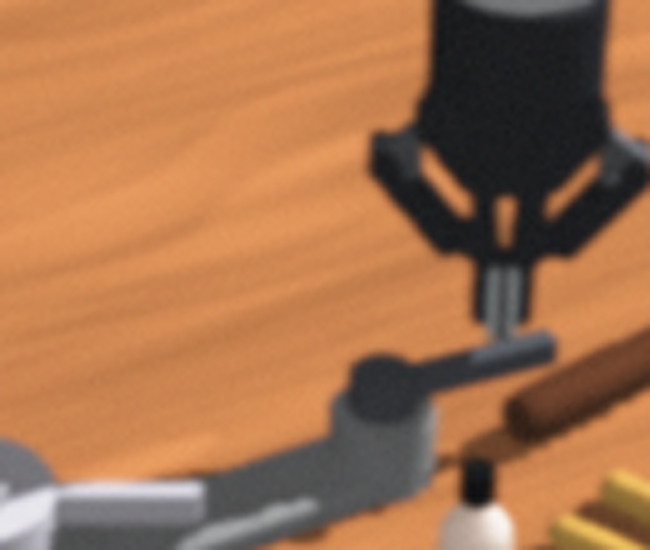

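Run:
```python
from arc import *
p=arc([.562,.0846],np.array([.5512,.1533]),99,81,8,.069,0)
p=arc([.562,.0846],p,81,60,12,.069,0)
```

```text
[0.5728 0.1528] [0.09, -0.01, 0, 0, 0, 0.0, 0, 0.18, 0.0, 0, 0, 0, 0.0, 0, 0.27, 0.01, 0, 0, 0, 0.0, 0, 0.36, 0.01, 0, 0, 0, 0.0, 0, 0.45, 0.01, 0, 0, 0, 0.0, 0, 0.54, 0.0, 0, 0, 0, 0.0, 0, 0.63, -0.01, 0, 0, 0, 0.0, 0, 0.72, -0.02, 0, 0, 0, 0.0, 0]
[0.5965 0.1444] [0.07, -0.01, 0, 0, 0, 0.0, 0, 0.14, -0.03, 0, 0, 0, 0.0, 0, 0.21, -0.04, 0, 0, 0, 0.0, 0, 0.27, -0.06, 0, 0, 0, 0.0, 0, 0.34, -0.08, 0, 0, 0, 0.0, 0, 0.41, -0.1, 0, 0, 0, 0.0, 0, 0.47, -0.13, 0, 0, 0, 0.0, 0, 0.54, -0.15, 0, 0, 0, 0.0, 0, 0.6, -0.18, 0, 0, 0, 0.0, 0, 0.67, -0.21, 0, 0, 0, 0.0, 0, 0.73, -0.25, 0, 0, 0, 0.0, 0, 0.79, -0.28, 0, 0, 0, 0.0, 0]
```

Request:
{"name": "step_arm", "arguments": {
  "deltas": [0.09, 0, 0, 0, 0, 0, 0, 0.18, 0, 0, 0, 0, 0, 0, 0.27, 0.01, 0, 0, 0, 0, 0, 0.36, 0.01, 0, 0, 0, 0, 0, 0.45, 0.01, 0, 0, 0, 0, 0, 0.54, 0, 0, 0, 0, 0, 0, 0.63, -0.01, 0, 0, 0, 0, 0, 0.72, -0.02, 0, 0, 0, 0, 0]
}}

```text
time_s: 16.95
position: [0.5727, 0.1522, 0.0286]
tcp_rot: [0.957, -0.29, -0.0, -0.0]
contact_force: [-1.2, -1.2, -0.1]
finger_gap: -0.0003
```

Request:
{"name": "step_arm", "arguments": {
  "deltas": [0.07, -0.01, 0, 0, 0, 0, 0, 0.14, -0.03, 0, 0, 0, 0, 0]
}}

```text
time_s: 17.12
position: [0.5769, 0.1515, 0.0286]
tcp_rot: [0.957, -0.29, 0.0, -0.0]
contact_force: [-2.0, -0.7, 0.0]
finger_gap: -0.0002
```

```bash
python3 v.py s13 270 160
```

```text
17.1167 [-0.398  0.763  0.172  1.762 -0.201  0.633 -2.27 ] [0.5769 0.1515 0.0286] [-2.  -0.7  0. ]
0.017 [522. 424.]
0 [525. 393.]
-0.017 [527. 361.]
```

View pics/s13.png

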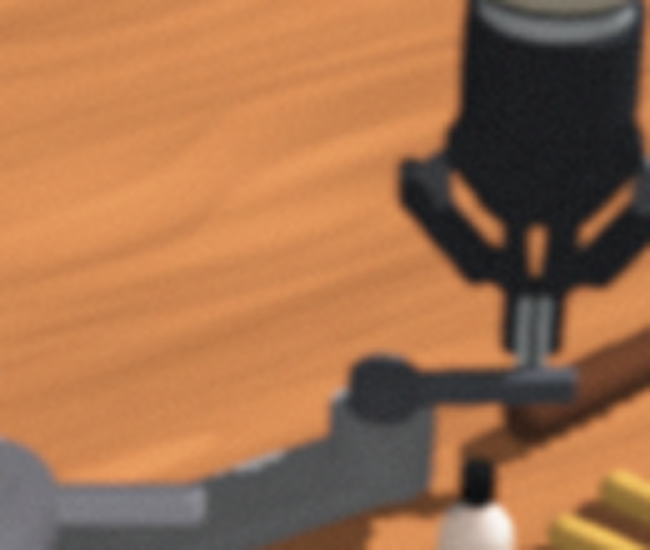

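Request:
{"name": "step_arm", "arguments": {
  "deltas": [0.06, -0.02, 0, 0, 0, 0, 0, 0.12, -0.04, 0, 0, 0, 0, 0]
}}

```text
time_s: 17.33
position: [0.5798, 0.1503, 0.0285]
tcp_rot: [0.957, -0.29, -0.001, 0.0]
contact_force: [-4.9, 0.7, 0.3]
finger_gap: -0.0002
```

Request:
{"name": "step_arm", "arguments": {
  "deltas": [0.06, -0.02, 0, 0, 0, 0, 0, 0.12, -0.04, 0, 0, 0, 0, 0]
}}

```text
time_s: 17.5
position: [0.5799, 0.1504, 0.0282]
tcp_rot: [0.957, -0.289, -0.004, 0.001]
contact_force: [-10.0, 2.3, 6.0]
finger_gap: -0.0
```

```bash
python3 v.py s14 270 160; python3 -c "
from h import *
c=optics.read_camera('scene')
for p in [(577,383)]:
  for z in(.046,.053):
    q=ray(c,(270+p[0]/5-.4,160+p[1]/5-.4),z);d=q-[.562,.0846,0];print(q,np.degrees(np.arctan2(d[1],d[0])),np.hypot(*d[:2]))
"
```

```text
17.5 [-0.391  0.77   0.169  1.746 -0.201  0.651 -2.265] [0.5799 0.1504 0.0282] [-10.    2.3   6. ]
0.017 [524. 428.]
0 [526. 398.]
-0.017 [529. 366.]
[0.60029923 0.16069437 0.046     ] 63.283326572414936 0.08518910730275267
[0.6081508  0.15445316 0.053     ] 56.54793942311472 0.08372192312335552
```

View pics/s14.png

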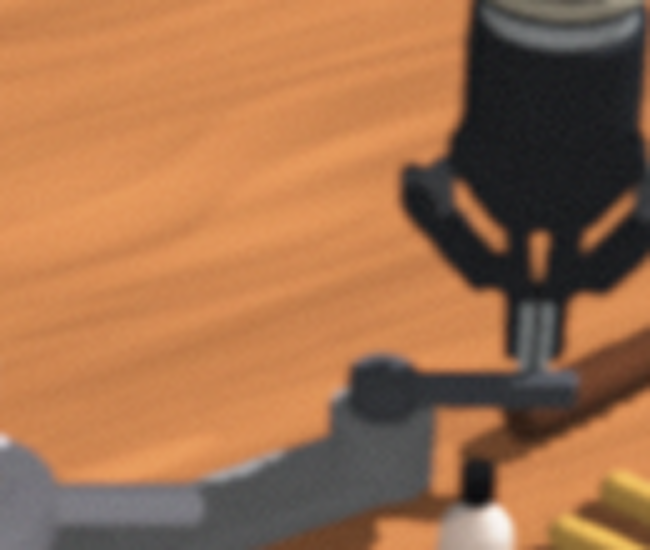

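The force rose to 10 N and the lever stopped moving, so it is against its stop. I'll back off along the way I came, then rise.

Request:
{"name": "step_arm", "arguments": {
  "deltas": [0, 0, 0, 0, 0, 0, 0, -0.2, 0.05, 0, 0, 0, 0, 0, -0.5, 0.1, 0, 0, 0, 0, 0, -1.0, 0.2, 0, 0, 0, 0, 0, -1.2, 0.2, 0, 0, 0, 0, 0, -1.2, 0.2, 1.0, 0, 0, 0, 0, -1.2, 0.2, 2.0, 0, 0, 0, 0, -1.2, 0.2, 3.0, 0, 0, 0, 0, -1.2, 0.2, 4.2, 0, 0, 0, 0, -1.5, 1.0, 5.4, 0, 0, 0, 0, -1.8, 2.0, 6.0, 0, 0, 0, 0, -2.0, 3.0, 6.0, 0, 0, 0, 0, -2.0, 4.0, 6.0, 0, 0, 0, 0, -2.0, 5.0, 6.0, 0, 0, 0, 0, -2.0, 5.5, 6.0, 0, 0, 0, 0, -2.0, 5.5, 6.0, 0, 0, 0, 0, -2.0, 5.5, 6.0, 0, 0, 0, 0]
}}

```text
time_s: 19.02
position: [0.5241, 0.3134, 0.2082]
tcp_rot: [0.957, -0.29, 0.0, 0.001]
contact_force: [0.0, 0.3, 0.2]
finger_gap: -0.0004
```

```bash
python3 v.py s15 195 200
python3 - <<'E'
from h import *
c=optics.read_camera("top");crop(c,250,180,450,330,4,"pics/t15.png")
E
```

```text
19.0167 [-0.717  0.563  0.234  1.555 -0.142  1.041 -2.605] [0.5241 0.3134 0.2082] [0.  0.3 0.2]
0.017 [1151. -268.]
0 [1156. -303.]
-0.017 [1160. -338.]
```

View pics/t15.png

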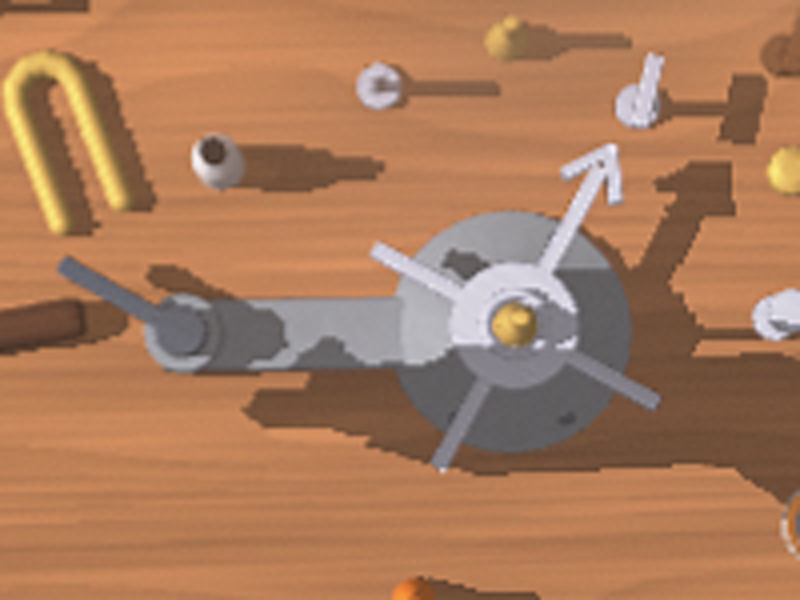

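View pics/s15.png

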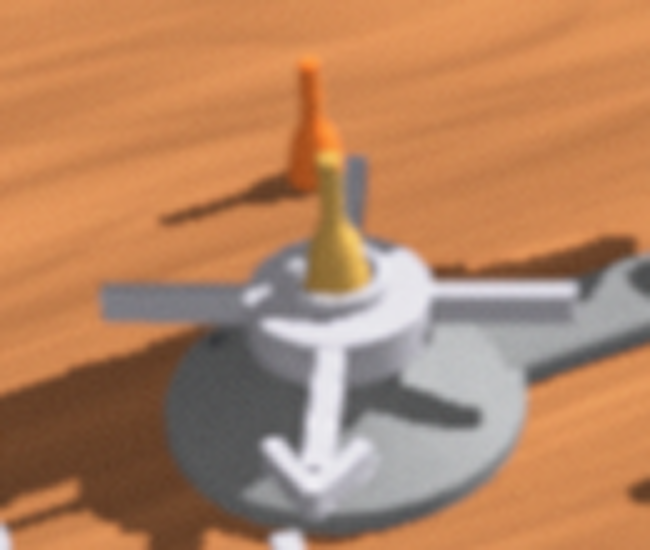

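Run:
```python
from m import *
ang((613,146),(441,467),(651,83),250,180,4)
g=lambda p:ray(c,((p[0]+.5)/4+249.5,(p[1]+.5)/4+179.5),.053)
t=g((64,264));p=g((180,328));d=t-p;print(t,p,np.degrees(np.arctan2(d[1],d[0])),np.hypot(*d[:2]))
```

```text
tip [ 0.6636 -0.1771  0.066 ] axis line -29.851884738004077 from hub -30.469180750322188 bar [ 0.7016 -0.2017  0.063 ] -31.118249159068206
miss -0.0023872075960944122
[0.60259118 0.15421606 0.053     ] [0.56223196 0.08466956 0.053     ] 59.87255202897777 0.08040883713553396
```

```bash
python3 -c "
from bench import env
print(env.sign_off())"
```

```text
the job is handed in; nothing more can be done
None
```

The arrow arm points at the steel crossbar post and the brake lever is against its stop. I handed the job in at about 19 s of the 64 s allowed; the sign-off gave no verdict.

- **Turning the wheel:** with closed fingers I pushed one of the short arms clockwise for about 175°.
- **Missed first sweep:** my first pass touched nothing. In the camera the fingertip stood about 17 mm above the reported tool point, though the description puts it 17 mm below. I lowered by what the pictures showed, and the pushes then worked.
- **Arrow:** in the last top view its line passes about 2 mm from the centre of the crossbar head, against the 16 mm allowed.
- **Brake:** the lever swung about 68° (1.19 rad). It stopped moving as the push force rose to about 12 N (limit 35 N), which I took as its stop.
- **Everything else:** the mouthpiece is upright in its seat in both views. The other loose things I could see in the last pictures look unmoved. I did not look again at the whole bench, so the mallet and most of the screwdriver went unchecked. The arm is clear of everything.

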